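# Unlatch the gate of the finished mosaic tray

## Robot

A 7-joint arm with a two-finger parallel gripper is mounted at the origin on the work surface. World frame = base frame: x ahead of the robot, y to its left, z up, the work surface at z = 0. Lengths are in mm, angles in rad, forces in N, time in s.
With the tool pointing down it reaches from about 400 to 850 mm from the base axis. Payload 10.4 kg.
Tool frame: the origin (TCP) lies between the finger pads; the fingertips stand tips_ahead ahead of it and the grasp point (between the pads) lies 3 mm ahead of it (tips_ahead is the distance from the TCP to the fingertips, in mm); z points along the fingers, y is the direction in which the jaws open and shut (so a half turn about z gives the same grasp; the last joint's range is limited). The gripper opens to 85 mm and grips with 20 to 120 N. Pads are 22 mm wide; open, the fingers measure 114 mm over their backs; the gripper's body (76 mm by 85 mm) begins 54 mm behind the grasp point. The pads swing forward as they close: fully open they stand 13 mm farther back than shut.
Start: joints at [-1.362, 0.332, -0.065, 1.46, 0.022, 1.35, -0.088], TCP at [143.566, 608.307, 253.338] pointing down, gripper open.
Joint ranges: [-2.6, 2.6], [-0.5, 2.12], [-1.47, 1.34], [0.16, 2.42], [-1.27, 4.41], [0.06, 2.06], [-2.6, 2.6]. Speed limits (rad/s): [2.22, 2.22, 2.79, 2.79, 3.14, 3.14, 3.14].

## Interface

Orientations are given as a 3x3 rotation matrix whose columns are the frame's x, y, z axes.
In Python, from plant import * gives the robot as it stands.
- The arm moves only by the shell command python3 -m creep 'ROWS'. ROWS is JSON, a list of rows, each a list of 5 numbers: the shift along the world's x, y, z in mm, then the turn about the world's z in degrees, then the closure, from 0 (fully open) to 1 (shut). A call has 1 to 10 rows; each row is the pose to reach, as a shift and turn from the pose commanded when the call began; what a row does not reach only later rows make up. A row lasts 1/12 s, in which the tool goes at most 41.7 mm and 7.16 degrees, less where a joint would pass 70% of its speed; a pose out of reach is approached as far as the arm can. A call with a gripper value outside its range is refused whole. The fingers move at their own pace and stop on an object; the grip force is fixed at half the most. Time passes only in rows, so rows that repeat a pose let the fingers close. It gives the time, the measured TCP pose, the force and the opening at its end, in the units of the state.
- read_state(): the state, without advancing time (a new reading comes with each control period).
- read_camera(name): name is "scene" or "top"; returns (picture, depth): 400x640x3 uint8, blue, green, red; 400x640 float32, mm along the optical axis (not along the pixel's ray), 0 where there is no reading.
- camera_params(name): a dict with "fx", "fy", "cx", "cy" (pixels), "camera_from_world" (4x4, takes a point from world to camera coordinates). Camera axes: x right, y down, z forward; pixel columns grow to the right and rows downward; lengths in mm; the calibration is good to about 2 mm. A picture is of the moment at which its call begins. camera_params takes no time and is no camera call.
- job_done(): hands the job in, once; it reports no verdict.
Trained networks look in the newest picture that a camera, given by its name, has taken for a name from the list of things; names that differ only in an ending like _2 or _b are one class to them, and where a whole thing is asked for, a point or a joint stands for the part that bears it (a point fixed in the world has none). Each returns a list of dicts, best first, with "score" (0 to 1); they miss things now and then, are a little off and sometimes report something else, mostly with a low value. They report only what shows in the picture. A call takes as long as a camera call.
- look_for(camera, target): "bbox" ([left, top, right, bottom] as shares, 0 to 1, of the picture: columns of its width, rows of its height, round what is visible of it).
The state is a dict: "clock": time; "joints": joint angles; "dq": joint speeds; "effort": joint torques, N m; "eef_pos": TCP position; "ee_rot": TCP orientation; "wrist_force": force on the tool from outside, world axes, zero at the start; "wrist_torque": the same for the moment, N m; "opening": finger opening in mm.
Only numpy, scipy, OpenCV 4.12 (cv2) and the standard library are available. Lean on these libraries where they do the work, as an engineer would, in place of code of your own. Each camera call takes 0.05 s, during which the arm holds its last target. There are 200 camera calls.

## Task

Two stone-mosaic trays with latched gates stand before you on the bench (besides plain stock trays at its edges), one completely filled with stone discs and one only partly laid. Unlatch the gate of the filled tray so that the mosaic can be slid out: first pull its yellow safety catch fully out of the way of the bolt, then draw the steel bolt fully back by its black knob, and leave both open. Do not touch the partly laid tray.

Things in the scene. Friction and masses are not known exactly. Their poses are not given: they have to be found in the camera images.
- full_tray: Filled tray, fixed: plywood board 320 x 240 mm, dark red rims 42 mm high, whole bed covered with cream stone discs; at one end a dark blue gate (top 40 mm up) with bolt and catch. Origin on the bench below the bolt's line, mid-gate; z up, x from gate to mosaic (board -110 to +210 mm), y along the gate. Its x is within 13 deg of the base's x. Only knobs rise above 58 mm.
- full_catch_knob (a point): Grip point, 84 mm above the bench, on the axis of the filled tray's yellow catch knob: upright round post 16 mm across, top 16 mm above it, foot 30 mm below on a yellow bar. Slides only along tray x: shut at x -42 mm (or up to 6 mm open), y -67, where it blocks the bolt's tail; opens 50 mm to the stop at x -92. Friction 3 to 5 N; stays where left. Axes as the tray's.
- full_bolt_knob (a point): Grip point, 84 mm above the bench, on the axis of the filled tray's black bolt knob: upright round post 16 mm across, top 16 mm above it, foot 30 mm below on a steel bar. Slides only along tray y: shut at x 0, y +30 mm (or up to 6 mm open); with the catch out it opens 50 mm to the stop at y -20. Friction 3 to 5 N; stays where left. Axes as the tray's.
- part_tray: The other tray, fixed, same size, with the same gate, yellow catch and bolt, but partly laid: the far half of its bed is bare brown, only the half by the gate holds discs. Origin and axes as for the filled tray; either may be on the left. Not to be touched.

How it is judged (in metres and radians):
On the way, in this order (a step that is already met when the one before it is completed fails the run):
1. the yellow catch is pulled out at least 38 of its 50 mm while the bolt is still shut (drawn less than 15 mm) (x of full_catch_knob in the frame of full_tray below -0.08 m and y of full_bolt_knob in the frame of full_tray above 0.015 m), for 0.1 s.
2. the bolt is drawn back at least 38 of its 50 mm with the catch still out (y of full_bolt_knob in the frame of full_tray below -0.008 m and x of full_catch_knob in the frame of full_tray below -0.08 m), for 0.2 s.
At the end, for the whole second after the job is handed in: On the filled tray the yellow catch stands pulled out by at least 38 of its 50 mm and the bolt stands drawn back by at least 38 of its 50 mm (12 mm tolerance each) (all of step 2); the robot touches nothing.
It fails at once if the partly laid tray is touched (more than 1 N) (contact force between any of the fingers, the arm and part_tray above 1 N).
It also fails if it takes over 37 s, if anything falls off the work surface, if the arm or the gripper's body presses on something with over 40 N, if the wrist force passes 120 N, or if a joint passes its speed limit or range.

## Working session

There is one attempt and no reset: what is moved stays moved. The work goes in short steps, Python scripts to look and compute and a shell command to move; the robot and the scene stay as the last step left them, time stands still between calls to the robot, and variables do not carry over. Pictures are saved under pics/ and viewed, about 8 in all and at most 12, crops included, and the job is handed in when it is done.

```bash
mkdir -p pics; ls
python3 - <<'E'
from plant import *
import cv2
for c in("top","scene"):
    p,d=read_camera(c); cv2.imwrite(f"pics/{c}1.png",p)
    import numpy as np; np.save(f"pics/{c}1.npy",d)
    print(c,camera_params(c))
    for t in("full_tray","full_catch_knob","full_bolt_knob","part_tray"):
        print(t,[(round(r["score"],2),[round(v*s) for v,s in zip(r["bbox"],(640,400,640,400))]) for r in look_for(c,t)])
print(read_state())
E
```

```text
pics
top {'fx': 434.8761145437903, 'fy': 434.8761145437903, 'cx': 324.7391074251323, 'cy': 201.8210057355991, 'camera_from_world': array([[ 1.87101236e-03, -9.99702847e-01,  2.43046763e-02,
        -4.96236535e+01],
       [-9.96779349e-01, -3.81298198e-03, -8.01023816e-02,
         5.78698660e+02],
       [ 8.01712522e-02, -2.40765269e-02, -9.96490287e-01,
         9.18998841e+02],
       [ 0.00000000e+00,  0.00000000e+00,  0.00000000e+00,
         1.00000000e+00]])}
full_tray [(0.89, [137, 86, 269, 249])]
full_catch_knob [(0.66, [231, 173, 241, 212])]
full_bolt_knob [(0.67, [160, 182, 229, 196])]
part_tray [(0.68, [319, 94, 447, 254]), (0.16, [232, 178, 239, 212])]
scene {'fx': 427.10789549468234, 'fy': 427.10789549468234, 'cx': 315.35769540826675, 'cy': 192.34836262972013, 'camera_from_world': array([[-5.96858543e-01,  8.02340052e-01,  3.21243576e-03,
         3.66748676e+02],
       [ 5.46213971e-01,  4.09253318e-01, -7.30863886e-01,
        -2.25110121e+02],
       [-5.87716069e-01, -4.34467677e-01, -6.82515685e-01,
         1.26573344e+03],
       [ 0.00000000e+00,  0.00000000e
[... 325 characters left out ...]
     1.34993004, -0.08845426]), 'dq': array([-0.00147022,  0.00048487,  0.00108335, -0.00029705,  0.00151375,
        0.0020918 , -0.00042919]), 'effort': array([-8.01301976e-04, -6.24742341e+01,  4.89191758e-02, -3.91555238e+01,
        1.63970754e-02,  2.43866671e-03, -5.59436410e-05]), 'eef_pos': array([143.53881794, 608.29888714, 253.32779604]), 'ee_rot': array([[-9.73272759e-01,  2.29652206e-01, -3.02159911e-05],
       [ 2.29652204e-01,  9.73272759e-01,  4.51712227e-05],
       [ 3.97820720e-05,  3.70247516e-05, -9.99999999e-01]]), 'wrist_force': array([-0.69358496,  0.01202113, -0.16936286]), 'wrist_torque': array([-0.0716129 ,  0.01106962, -0.00980509]), 'opening': 85.16987600825003}
```

View pics/top1.png

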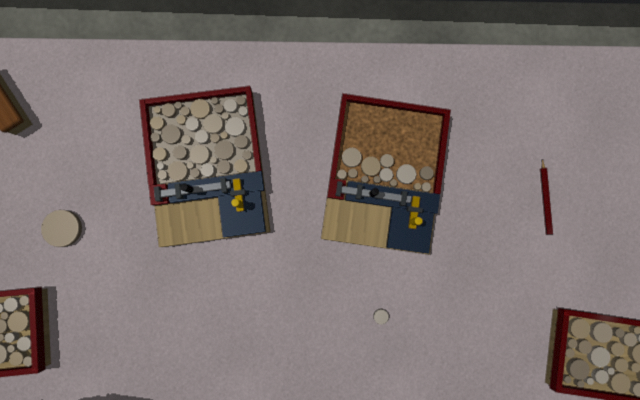

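View pics/scene1.png

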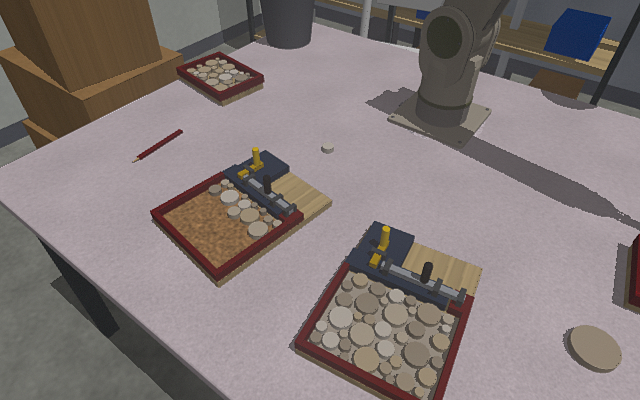

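Top view: the filled tray is on the left (gate at about row 188, columns 155–265), its yellow knob near (239,203) and black knob near (185,188). The partly laid tray is on the right. Next I'll get the points above the gate from depth in both cameras.

```bash
cat > h.py <<'E'
from plant import *
import numpy as np, cv2
def cloud(c,p,d):
    k=camera_params(c); v,u=np.nonzero(d>0); z=d[v,u]
    P=np.c_[(u-k["cx"])*z/k["fx"],(v-k["cy"])*z/k["fy"],z]
    T=k["camera_from_world"]; W=(P-T[:3,3])@T[:3,:3]
    hsv=cv2.cvtColor(p,cv2.COLOR_BGR2HSV)[v,u]
    return W,hsv,np.c_[u,v]
E
python3 - <<'E'
from h import *
for c in("top","scene"):
    p=cv2.imread(f"pics/{c}1.png"); d=np.load(f"pics/{c}1.npy")
    W,h,uv=cloud(c,p,d)
    reg=(W[:,0]>350)&(W[:,0]<800)&(W[:,1]>50)&(W[:,1]<420)
    yel=(h[:,0]>18)&(h[:,0]<32)&(h[:,1]>150)&(h[:,2]>90)
    for n,m in(("yel>62",reg&yel&(W[:,2]>62)),("yeltop",reg&yel&(W[:,2]>94)),("blk>62",reg&(h[:,2]<80)&(W[:,2]>62)),("blktop",reg&(h[:,2]<80)&(W[:,2]>94))):
        q=W[m]; 
        if len(q): print(c,n,len(q),q.mean(0).round(1),q.min(0).round(1),q.max(0).round(1),uv[m].mean(0).round(1))
    red=reg&((h[:,0]<8)|(h[:,0]>172))&(h[:,1]>150)&(W[:,2]>35)&(W[:,2]<50)
    r=cv2.minAreaRect(W[red,:2].astype(np.float32)); print("red",red.sum(),W[red,2].mean(),r)
    blue=reg&(h[:,0]>100)&(h[:,0]<130)&(h[:,1]>80)&(W[:,2]>33)&(W[:,2]<46)
    print("blue",blue.sum(),cv2.minAreaRect(W[blue,:2].astype(np.float32)))
E
```

```text
top yel>62 51 [571.5 131.8  97.5] [564.2 125.1  63.1] [577.8 139.8 104. ] [235.2 202.2]
top yeltop 45 [571.6 132.2  99.7] [565.7 125.1  96.2] [577.8 139.8 104. ] [234.8 202. ]
top blk>62 105 [597.1 218.5  88.1] [565.3 125.1  62.1] [609.8 296.3 102.5] [192.8 189.7]
top blktop 52 [602.3 233.9  99.7] [595.1 227.3  94.5] [609.1 241.7 102.5] [183.6 186.4]
red 1075 41.085481709888526 ((699.35888671875, 217.12535095214844), (226.44528198242188, 238.03955078125), 7.994297504425049)
blue 1922 ((565.7691040039062, 178.7823486328125), (126.81700134277344, 199.21389770507812), 7.93895149230957)
scene yel>62 117 [574.1 134.7  86.5] [564.3 125.7  62.5] [579.2 140.3 102.6] [385.1 234.6]
scene yeltop 49 [572.  133.4  98.8] [564.3 125.7  94.3] [579.  140.  102.6] [385.8 229.4]
scene blk>62 166 [604.8 235.2  86.2] [594.  226.9  62.5] [609.1 242.6 102.2] [426.4 271.2]
scene blktop 65 [602.6 234.5  98.9] [594.  227.2  94. ] [609.1 241.6 102.2] [427.9 265.8]
red 108 41.606034480469226 ((698.3944702148438, 217.16372680664062), (225.42062377929688, 237.56092834472656), 8.413000106811523)
blue 37 ((565.8526000976562, 149.6016082763672), (120.30940246582031, 137.5867156982422), 6.439164638519287)
```

The filled tray's yaw is about 8°. The catch knob is at about (572, 132.5) and the bolt knob at about (602.4, 234.2). In the tray frame their difference is (44, 96.5), where (42..48, 91..97) is expected, so it fits. I'll approach the catch with the jaws along tray x (turn −68.7°).

```bash
python3 -c "
import plant;print([ (n,getattr(plant,n)) for n in dir(plant) if 'tip' in n.lower()])"; python3 -m creep '[[22,-24,0,-4,0],[48,-53,0,-8,0],[75,-83,0,-12,0],[102,-113,0,-17,0],[129,-143,0,-21,0],[156,-173,0,-25,0],[183,-203,0,-29,0],[210,-233,0,-33,0],[237,-263,0,-38,0],[262,-290,0,-42,0]]'
```

```text
[('tips_ahead', 22.0)]
clock: 1.33
eef_pos: [407.0, 316.1, 253.7]
ee_rot: [[-0.565, 0.825, 0.001], [0.825, 0.565, 0.001], [0.0, 0.001, -1.0]]
wrist_force: [0.7, 0.7, -0.6]
opening: 85.2
```

```bash
python3 -m creep '[[25,-28,0,-5,0],[52,-58,0,-10,0],[79,-88,0,-15,0],[106,-118,0,-20,0],[133,-148,0,-24,0],[155,-173,0,-26.7,0],[166.5,-185.8,-10,-26.7,0],[166.5,-185.8,-45,-26.7,0],[166.5,-185.8,-80,-26.7,0],[166.5,-185.8,-80,-26.7,0]]'
```

```text
clock: 2.17
eef_pos: [568.9, 131.5, 167.1]
ee_rot: [[-0.139, 0.99, -0.009], [0.99, 0.139, -0.003], [-0.002, -0.009, -1.0]]
wrist_force: [-0.2, -0.1, -0.7]
opening: 85.1
```

```bash
python3 -m creep '[[0,0,0,0,0],[0,0,0,0,0],[0,0,-20,0,0],[0,0,-45,0,0],[0,0,-65,0,0],[0,0,-80,0,0],[0,0,-83,0,0],[0,0,-83,0,0],[0,0,-83,0,0]]'
python3 - <<'E'
from h import *
p,d=read_camera("scene"); cv2.imwrite("pics/s2.png",cv2.resize(p[150:330,290:530],None,fx=3,fy=3))
print(read_state()["eef_pos"])
E
```

```text
clock: 2.92
eef_pos: [573.3, 133.0, 92.5]
ee_rot: [[-0.14, 0.99, 0.003], [0.99, 0.14, 0.001], [0.001, 0.003, -1.0]]
wrist_force: [0.4, -0.1, 0.1]
opening: 85.1
[573.3163056  132.96001897  92.5487558 ]
```

View pics/s2.png

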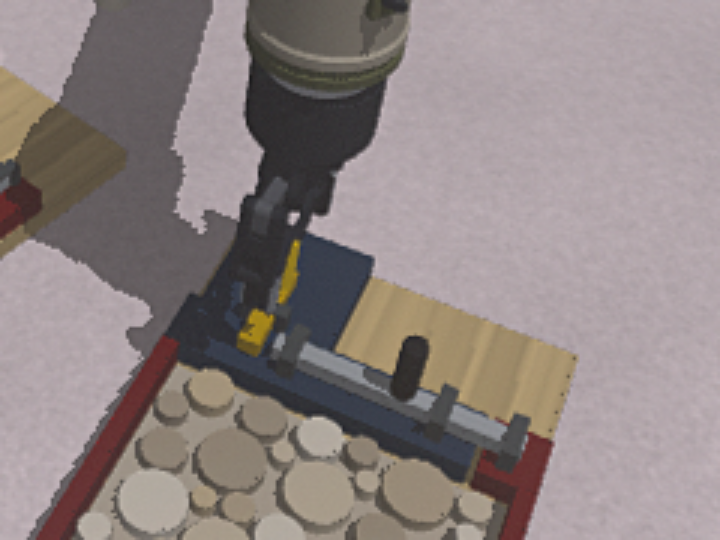

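The knob (yellow, about (290,265) in the crop) stands between the fingers. Closing.

```bash
python3 -m creep '[[0,0,0,0,1],[0,0,0,0,1],[0,0,0,0,1],[0,0,0,0,1],[0,0,0,0,1],[0,0,0,0,1],[0,0,0,0,1],[0,0,0,0,1]]'
```

```text
clock: 3.63
eef_pos: [572.0, 132.5, 90.5]
ee_rot: [[-0.139, 0.99, -0.0], [0.99, 0.139, 0.0], [0.0, -0.0, -1.0]]
wrist_force: [-1.7, -0.2, 4.4]
opening: 14.6
```

```bash
python3 -m creep '[[-4,-0.6,0,0,1],[-10,-1.4,0,0,1],[-17,-2.4,0,0,1],[-24,-3.4,0,0,1],[-31,-4.4,0,0,1],[-38,-5.3,0,0,1],[-43,-6,0,0,1],[-45.5,-6.4,0,0,1],[-45.5,-6.4,0,0,1],[-45.5,-6.4,0,0,1]]'
```

```text
clock: 4.47
eef_pos: [525.8, 126.0, 90.5]
ee_rot: [[-0.14, 0.99, -0.002], [0.99, 0.14, 0.0], [0.0, -0.002, -1.0]]
wrist_force: [-2.1, -1.5, 9.6]
opening: 13.8
```

```bash
python3 -m creep '[[-1,-0.1,0,0,1],[-2,-0.3,0,0,1],[-2,-0.3,0,0,1],[-2,-0.3,0,0,1]]'
python3 - <<'E'
from h import *
for c in("scene","top"):
    p,d=read_camera(c)
    W,h,uv=cloud(c,p,d)
    m=(h[:,0]>18)&(h[:,0]<32)&(h[:,1]>150)&(h[:,2]>60)&(W[:,1]>50)&(W[:,0]<620)&(W[:,0]>450)&(W[:,2]>60)
    if m.any(): print(c,m.sum(),W[m].mean(0),W[m].min(0),W[m].max(0))
    if c=="scene": cv2.imwrite("pics/s3.png",cv2.resize(p[150:330,290:530],None,fx=3,fy=3))
E
```

```text
clock: 4.8
eef_pos: [524.7, 125.9, 90.5]
ee_rot: [[-0.14, 0.99, 0.0], [0.99, 0.14, 0.0], [0.0, 0.0, -1.0]]
wrist_force: [1.9, 0.3, 6.1]
opening: 14.2
scene 1 [531.69665015 127.34285364  60.05070778] [531.69665015 127.34285364  60.05070778] [531.69665015 127.34285364  60.05070778]
top 6 [556.18633315 101.79897504 217.04811225] [547.40736692  90.45626354 127.18008602] [569.54001377 121.11760971 264.71841975]
```

View pics/s3.png

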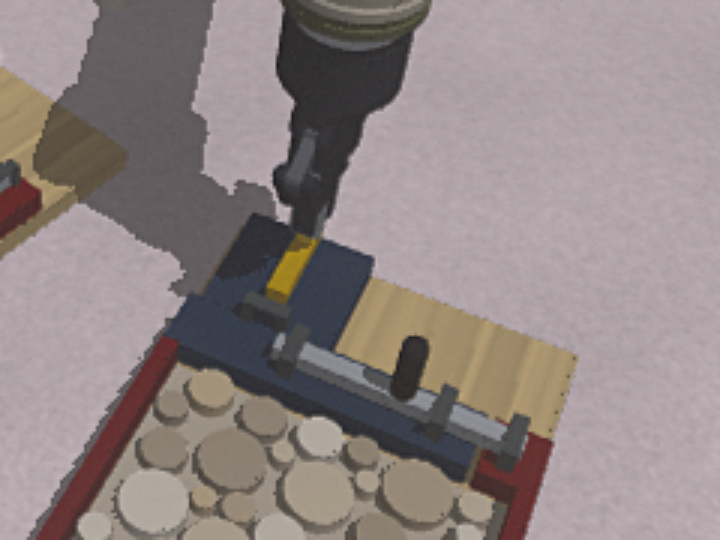

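The catch bar has clearly moved back. I'll open, lift, and check it before moving to the bolt.

```bash
python3 -m creep '[[0,0,0,0,0],[0,0,0,0,0],[0,0,0,0,0],[0,0,0,0,0],[0,0,0,0,0],[0,0,0,0,0],[0,0,20,0,0],[0,0,45,0,0],[0,0,75,0,0],[0,0,90,0,0]]'; python3 -m creep '[[8,10,0,-7,0],[16,25,0,-14,0],[25,40,0,-21,0],[35,55,0,-28,0],[45,70,0,-35,0],[55,85,0,-42,0],[65,95,0,-49,0],[72,103,0,-56,0],[77,108,0,-63,0],[77.7,108.2,0,-70,0]]'
python3 - <<'E'
from h import *
print(read_state()["joints"].round(2))
for c in("scene","top"):
    p,d=read_camera(c)
    W,h,uv=cloud(c,p,d)
    r=(W[:,1]>80)&(W[:,0]<640)&(W[:,0]>480)&(W[:,2]>62)&(W[:,2]<104)&(W[:,1]<270)
    for n,m in(("y",r&(h[:,0]>18)&(h[:,0]<32)&(h[:,1]>150)),("ytop",r&(h[:,0]>18)&(h[:,0]<32)&(h[:,1]>150)&(W[:,2]>94)),("b",r&(h[:,2]<80)&(W[:,1]>200))):
        if m.any(): print(c,n,m.sum(),W[m].mean(0).round(1),W[m].min(0).round(1),W[m].max(0).round(1))
E
```

```text
clock: 5.73
eef_pos: [525.5, 125.8, 183.4]
ee_rot: [[-0.139, 0.99, 0.003], [0.99, 0.139, 0.001], [0.001, 0.003, -1.0]]
wrist_force: [0.4, -0.2, 0.9]
opening: 85.5
clock: 6.57
eef_pos: [602.6, 235.5, 179.9]
ee_rot: [[0.885, 0.466, -0.0], [0.466, -0.885, -0.0], [-0.0, 0.0, -1.0]]
wrist_force: [0.4, -0.1, -0.4]
opening: 85.2
[-0.89  0.48  0.61  1.52 -0.28  1.23 -1.33]
scene y 107 [529.1 127.   83. ] [519.1 118.8  62.1] [533.5 133.6 102.3]
scene ytop 28 [527.1 124.2  98.7] [519.1 118.8  94.5] [530.8 130.  102.3]
scene b 161 [604.7 235.1  86.7] [593.6 226.3  62.9] [609.8 242.4 102.7]
top y 73 [526.4 125.8  92.2] [518.3 118.1  62.2] [598.5 228.6 102.2]
top ytop 51 [525.6 125.9  98.7] [518.3 118.1  94.5] [532.3 133.3 102.2]
top b 90 [601.6 232.   90.2] [594.9 225.8  62.5] [609.7 241.7 102.6]
```

The catch is now at tray x ≈ −91 and the bolt hasn't moved. Finish the turn and descend over the bolt knob.

```bash
python3 -m creep '[[0.2,0.2,0,-7,0],[0.2,0.2,0,-14,0],[0.2,0.2,0,-20,0],[0.2,0.2,-10,-20,0],[0.2,0.2,-35,-20,0],[0.2,0.2,-60,-20,0],[0.2,0.2,-80,-20,0],[0.2,0.2,-90,-20,0],[0.2,0.2,-90,-20,0],[0.2,0.2,-90,-20,0]]'; python3 -m creep '[[0,0,0,0,1],[0,0,0,0,1],[0,0,0,0,1],[0,0,0,0,1],[0,0,0,0,1],[0,0,0,0,1],[0,0,0,0,1],[0,0,0,0,1]]'
```

```text
clock: 7.5
eef_pos: [602.5, 233.9, 90.4]
ee_rot: [[0.99, 0.142, -0.0], [0.142, -0.99, -0.0], [-0.0, 0.0, -1.0]]
wrist_force: [0.1, 0.5, 0.2]
opening: 85.2
clock: 8.17
eef_pos: [602.6, 234.0, 90.8]
ee_rot: [[0.99, 0.139, 0.0], [0.139, -0.99, -0.0], [0.0, 0.0, -1.0]]
wrist_force: [-2.1, -0.3, 6.1]
opening: 14.3
```

```bash
python3 -m creep '[[0.6,-4,0,0,1],[1.4,-10,0,0,1],[2.4,-17,0,0,1],[3.4,-24,0,0,1],[4.4,-31,0,0,1],[5.3,-38,0,0,1],[6.2,-44,0,0,1],[6.7,-47.5,0,0,1],[6.7,-47.5,0,0,1],[6.7,-47.5,0,0,1]]'; python3 -m creep '[[0,0,0,0,1],[0,0,0,0,0],[0,0,0,0,0],[0,0,0,0,0],[0,0,0,0,0],[0,0,0,0,0],[0,0,0,0,0],[0,0,25,0,0],[0,0,60,0,0],[0,0,90,0,0]]'; python3 -m creep '[[0,20,20,0,0],[0,50,40,0,0],[0,85,60,0,0],[0,120,60,0,0],[0,150,60,0,0],[0,170,60,0,0],[0,170,60,0,0],[0,170,60,0,0]]';  python3 - <<'E'
from h import *
o=np.array([606.6,204.5]);a=np.radians(8);R=np.array([[np.cos(a),np.sin(a)],[-np.sin(a),np.cos(a)]])
for c in("scene","top"):
    p,d=read_camera(c); cv2.imwrite(f"pics/{c}4.png",p)
    W,h,uv=cloud(c,p,d)
    r=(W[:,1]>80)&(W[:,0]<640)&(W[:,0]>480)&(W[:,2]>94)&(W[:,2]<104)&(W[:,1]<270)
    for n,m in(("catch",r&(h[:,0]>18)&(h[:,0]<32)&(h[:,1]>150)),("bolt",r&(h[:,2]<80)&(W[:,0]>560))):
        if m.any(): print(c,n,m.sum(),W[m].mean(0).round(1),"tray",(R@(np.median(W[m,:2],0)-o)).round(1))
E
```

```text
clock: 9.0
eef_pos: [609.4, 186.2, 90.8]
ee_rot: [[0.99, 0.139, 0.0], [0.139, -0.99, 0.0], [0.0, 0.0, -1.0]]
wrist_force: [-2.4, -1.0, 6.8]
opening: 14.0
clock: 9.83
eef_pos: [609.0, 186.4, 181.6]
ee_rot: [[0.99, 0.139, -0.0], [0.139, -0.99, -0.001], [-0.001, 0.001, -1.0]]
wrist_force: [1.1, 0.3, 0.7]
opening: 85.5
clock: 10.5
eef_pos: [608.7, 357.9, 239.6]
ee_rot: [[0.99, 0.142, -0.0], [0.142, -0.99, -0.001], [-0.001, 0.001, -1.0]]
wrist_force: [0.2, -1.0, -0.4]
opening: 85.4
scene catch 41 [526.8 127.   98.9] tray [-88.8 -65.7]
scene bolt 60 [608.8 187.5  98.9] tray [ -0.4 -16.9]
top catch 51 [525.6 125.8  99.3] tray [-90.7 -67. ]
top bolt 52 [608.6 186.7  99.1] tray [  0.1 -18.5]
```

View pics/scene4.png

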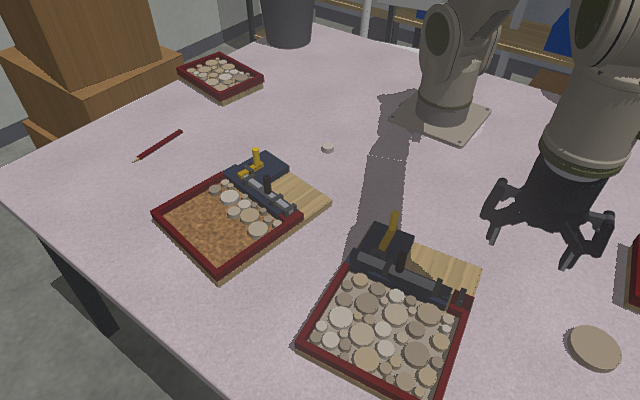

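The picture shows the catch pulled back (about (393,230)), the bolt knob drawn to it (about (401,258)), the arm clear and the partly laid tray unchanged. Both cameras put both knobs past their thresholds.

```bash
python3 -c "
from plant import *
print(job_done())"
```

```text
the job is handed in; nothing more can be done
None
```

I unlatched the filled tray (the left one): first I pulled its yellow catch out about 48 mm, then I drew the black-knobbed bolt back about 48 mm. The arm then released, moved clear, and I handed the job in at about 10.5 s.

- **Final positions:** my last check put the catch at tray x −90.7 mm (top camera) and −88.8 mm (scene camera), against a limit of −80. The bolt was at tray y −18.5 and −16.9 mm, against a limit of −8. The two cameras differ by about 2 mm, well inside the margin.
- **Order:** with the catch out, I measured the bolt again before touching it, and it was still shut.
- **Partly laid tray:** the arm never went near it, and it looks unchanged in the last picture.
- **Oddity:** the gripper read about 14 mm on the 16 mm knobs. Both knobs still followed the hand, and no check failed.

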